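# Feel out a heater block's blind well and hold it well-up

## Robot

A 6-joint arm with a two-finger parallel gripper is mounted at the origin on a cart in front of the work surface, level with it; the furniture and walls round the work are solid. World frame = base frame: x ahead of the robot, y to its left, z up, the work surface at z = 0. Lengths are in m, angles in rad, forces in N, time in s.
With the tool pointing down it reaches from about 0.3 to 0.775 m from the base axis. Payload 14.6 kg.
Tool frame: the origin (TCP) lies on the centre line of the jaws, within the pads' length; the fingertips stand ctrl.tcp_to_tips ahead of it and the grasp point (between the pads) lies 2 mm behind it (ctrl.tcp_to_tips is the distance from the TCP to the fingertips, in m); z points along the fingers, y is the line along which they close (so a half turn about z gives the same grasp; the last joint's range is limited). The gripper opens to 94 mm and grips with 3 to 60 N. Pads are 16 mm wide; open, the fingers measure 119 mm over their backs; the gripper's body (75 mm by 177 mm) begins 78 mm behind the grasp point.
Start: joints at [1.249, 0.3, 1.521, -0, 1.321, -0.067], TCP at [0.139, 0.532, 0.222] pointing down, gripper open.
Joint ranges: [-3.03, 3.03], [-0.79, 2.21], [0.23, 2.52], [-1.04, 4.18], [0, 3.07], [-2.55, 2.55]. Speed limits (rad/s): [2.22, 2.22, 2.57, 3.14, 3.14, 3.14].

## Interface

Orientations are given as [roll, pitch, yaw] about the fixed x, y, z axes, in that order (R = Rz(yaw) Ry(pitch) Rx(roll)).
In Python, from station import telemetry, viewer, hand_in, ctrl gives the robot as it stands.
- The arm moves only by the tool step_arm, never from a script. Its argument "plan" is a list of rows, each an object of numbers: "dx", "dy", "dz": the shift along the tool's x, y, z scaled (see below); "rx", "ry", "rz": the turn, a rotation vector about the tool's x, y, z scaled (see below); "claw": the closure, from 0 (fully open) to 1 (shut). In form: [{"dx": .., "dy": .., "dz": .., "rx": .., "ry": .., "rz": .., "claw": ..}, ...]. A call has 1 to 10 rows; each row shifts and turns the commanded pose from where the row before left it, along the tool's axes as they then stand; what a row does not reach is not made up. The controller multiplies each number of a shift by 0.1 m and each number of a turn by 90 degrees. A row lasts 1/10 s, in which the tool goes at most 50 mm and 8.59 degrees, less where a joint would pass 70% of its speed; a pose out of reach is approached as far as the arm can. A call with a number of a shift or a turn outside -1 to 1 is refused whole. A call with a gripper value outside its range is refused whole. The fingers move at their own pace and stop on an object; "grip_force" is the grip in N (left out, the last holds). Time passes only in rows, so rows that do not move let the fingers close. It gives the time, the measured TCP pose, the force, the opening and the grip force at its end, in the units of the state.
- telemetry.get_obs(): the state, without advancing time (a new reading comes with each control period).
- viewer.camera(name): name is "side" or "top" or "wrist"; returns a dict with "img" (420x560x3 uint8, red, green, blue), "z_map" (420x560 float32, m along the optical axis (not along the pixel's ray), 0 where there is no reading), "fx", "fy", "cx", "cy" (pixels), "R" (3x3) and "t" (3): a world point X has camera coordinates R X + t; the wrist camera has in their place "tool_from_camera" (4x4, takes a point from camera to tool coordinates, whose origin is the TCP and whose axes are the flange's). Camera axes: x right, y down, z forward; pixel columns grow to the right and rows downward; lengths in m; the calibration is good to about 2 mm. A picture is of the moment at which its call begins: read the wrist's pose just before it.
- hand_in(): hands the job in; it is judged then, once.
Trained networks look in a picture, given as the dict that the camera call returned (one of the last four; its "shot" number tells which), for a name from the list of things; names that differ only in an ending like _2 or _b are one class to them, and where a whole thing is asked for, a point or a joint stands for the part that bears it (a point fixed in the world has none). Each returns a list of dicts, best first, with "score" (0 to 1); they miss things now and then, are a little off and sometimes report something else, mostly with a low value. They report only what shows in the picture. A call takes as long as a camera call.
- viewer.recognise(target, picture): "rect" ([left, top, right, bottom] in pixels, round what is visible of it).
The state is a dict: "time_s": time; "qpos": joint angles; "joint_vel": joint speeds; "tau": joint torques, N m; "ee_pos": TCP position; "eef_rot": TCP orientation; "force": force on the tool from outside, world axes, zero at the start; "moment": the same for the moment, N m; "grip_width": finger opening in m; "grip_force": force on a finger pad.
Only numpy, scipy, OpenCV 4.12 (cv2) and the standard library are available. Lean on these libraries where they do the work, as an engineer would, in place of code of your own. Each camera call takes 0.05 s, during which the arm holds its last target. There are 200 camera calls.

## Task

The aluminium block lying on the worktop has the same round mouth in both ends, but only one is the deep blind well; the other is a shallow recess. Find the well by feel: slide the block, level, onto the free end of the bent rod until the rod touches the bottom of the deep well, then take it off and turn it so that the well faces straight up. Finish while still holding it in the gripper, still, well mouth up, about 25 cm above the worktop, and leave the jar, bottle, dish and timer alone.

Things in the scene. Friction and masses are not known exactly. Their poses are not given: they have to be found in the camera images.
- block_center (a point): Centre of the aluminium block, a 38 x 38 mm square bar 64 mm long, about 0.2 kg, lying on a long face; its z axis runs lengthwise. Each end has a round mouth 22 mm wide at its middle, both alike: one is the well, 40 mm deep (flat bottom 8 mm past this centre, seen from its mouth), the other a recess 5 mm deep. Which end is the well is not told: feel it with the rod.
- rod_tip (a point): Tip of the free end of the bent steel rod, on its centre line, 110 mm above the worktop. The rod is 12 mm thick with a rounded tip. This point's x axis runs level along the rod, from the tip back to the bend: the block is pushed on along +x. The straight part is about 88 mm long, clear on all sides.
- feeler_stand: The fixed stand of the bent rod: a round foot of 72 mm diameter, 14 mm high, with the rod rising 116 mm from its middle and bending to level. Origin under the foot's centre; the free end points along its -x axis and its tip lies 100 mm from the upright.
- powder_jar: Bystander: white screw-top jar, 65 mm diameter, 80 mm tall; origin under its centre. Leave it alone.
- amber_bottle: Bystander: brown bottle with a screw cap, 62 mm diameter, 126 mm tall; origin under its centre. Leave it alone.
- petri_dish: Bystander: flat glass petri dish, 95 mm diameter, 18 mm high; origin under its centre. Leave it alone.
- timer: Bystander: small bench timer lying flat, 62 x 66 x 19 mm; origin under its centre. Leave it alone.
- water_bath: Furniture to keep clear of: the open steel bath standing on the worktop to the right of the work, fixed, 388 mm deep (x), 315 mm wide (y), 321 mm tall, with a drain tap on its left side; origin under its centre. It stands between the arm's start and the block: go round it or over it.

How it is judged:
By the outcome, as a careful person would: the job done as asked, in the order asked, and still so for the second after the job is handed in, while the arm keeps its last pose, push and grip.
It also fails if it takes over 72 s, if anything falls off the work surface, if the arm or the gripper's body presses on something with over 40 N, if the wrist force passes 120 N, or if a joint passes its speed limit or range.

## Working session

There is one attempt and no reset: what is moved stays moved. The work goes in short steps, Python scripts to look and compute and a tool call to move; the robot and the scene stay as the last step left them, time stands still between calls to the robot, and variables do not carry over. Pictures are saved under pics/ and viewed, at most 10 in all, crops included, and the job is handed in when it is done.

Besides the shell and the picture viewer there is one more tool, called as name(argument=value, ...), one argument or row to a line, values as JSON. step_arm: Moves the arm, as the interface text tells. Shifts and turns lie within -1 to 1; 1 stands for 0.1 m of shift or 90 degrees of turn. Its arguments: {"type":"object","properties":{"plan":{"type":"array"},"grip_force":{"type":"number"}},"required":["plan"]}

```bash
ls; mkdir -p pics; cat > h.py <<'E'
import numpy as np, cv2
from station import telemetry, viewer, hand_in, ctrl
def world(c,u,v,z=None):
    z=c["z_map"][v,u] if z is None else z
    p=np.array([(u-c["cx"])/c["fx"]*z,(v-c["cy"])/c["fy"]*z,z]); return c["R"].T@(p-c["t"])
def cloud(c):
    v,u=np.mgrid[:420,:560]; z=c["z_map"]
    p=np.stack([(u-c["cx"])/c["fx"]*z,(v-c["cy"])/c["fy"]*z,z],-1)
    P=(p-c["t"])@c["R"]; P[z==0]=np.nan; return P
E
python3 - <<'E'
from h import *
np.set_printoptions(precision=4,suppress=True)
o=telemetry.get_obs(); print(o, ctrl.tcp_to_tips)
ims=[]
for n in ("top","side"):
    c=viewer.camera(n); ims.append(c["img"]); np.savez(f"{n}.npz",**{k:c[k] for k in("img","z_map","fx","fy","cx","cy","R","t")})
    P=cloud(c)
    print(n,"cam at",-c["R"].T@c["t"])
    for t in ("block_center","rod_tip","feeler_stand","powder_jar","amber_bottle","petri_dish","timer","water_bath"):
        for d in viewer.recognise(t,c)[:2]:
            l,tp,r,b=[int(x) for x in d["rect"]]; q=P[max(tp,0):b,max(l,0):r].reshape(-1,3); q=q[q[:,2]>0.006]
            print(t,round(d["score"],2),(l,tp,r,b),np.nanmedian(q,0) if len(q) else None, np.nanmax(q[:,2]) if len(q) else None)
    cv2.imwrite(f"pics/{n}.png",c["img"][:,:,::-1])
E
```

```text
pics
{'time_s': 0.0, 'qpos': array([ 1.2494,  0.3005,  1.5216,  0.    ,  1.3207, -0.0666]), 'joint_vel': array([-0.0001, -0.0011, -0.0001,  0.0006,  0.0017,  0.0009]), 'tau': array([ -0.0006, -53.181 , -35.2728,   0.0708,   0.0244,  -0.0001]), 'ee_pos': array([0.1386, 0.532 , 0.2219]), 'eef_rot': array([-3.1405, -0.0001,  2.8868]), 'force': array([ 0.0843, -0.96  ,  0.61  ]), 'moment': array([ 0.0335, -0.0053, -0.0082]), 'grip_force': 0.0, 'grip_width': 0.09372377801035532} 0.017
top cam at [ 0.3405 -0.0161  1.2139]
block_center 0.54 (290, 238, 317, 258) [ 0.4779 -0.0879  0.0384] 0.04369620848490148
rod_tip 0.96 (168, 228, 202, 256) [0.4846 0.2811 0.0148] 0.12068753260675884
feeler_stand 0.84 (167, 228, 205, 256) [0.4851 0.2801 0.015 ] 0.12068753260675884
powder_jar 0.69 (260, 158, 277, 179) [0.7173 0.0281 0.0801] 0.08654107461305875
amber_bottle 0.57 (288, 154, 309, 181) [ 0.7152 -0.0668  0.0963] 0.1327501210853992
petri_dish 0.65 (115, 252, 148, 283) [0.4088 0.4271 0.0188] 0.02759669703356329
timer 0.78 (333, 202, 354, 221) [ 0.6093 -0.2113  0.0181] 0.11043766414900216
side cam at [0.6176 1.3301 0.9249]
block_center 0.71 (300, 208, 314, 226) [ 0.4787 -0.069   0.0341] 0.04234568644350499
rod_tip 0.64 (233, 216, 248, 237) [0.7181 0.0509 0.0726] 0.0837598108314199
rod_tip 0.58 (300, 242, 328, 298) [0.4862 0.2965 0.0147] 0.11869311905561068
feeler_stand 0.92 (303, 243, 328, 297) [0.4862 0.2966 0.0146] 0.11869311905561068
amber_bottle 0.76 (230, 193, 248, 220) [ 0.7251 -0.0517  0.0813] 0.13049870707526587
petri_dish 0.81 (326, 304, 364, 335) [0.4131 0.4379 0.0174] 0.26684694854012864
timer 0.45 (263, 197, 280, 208) [ 0.6106 -0.1971  0.0169] 0.3576342293520433
```

View pics/top.png

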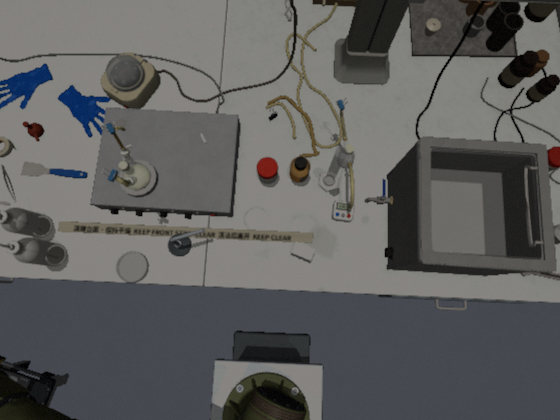

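View pics/side.png

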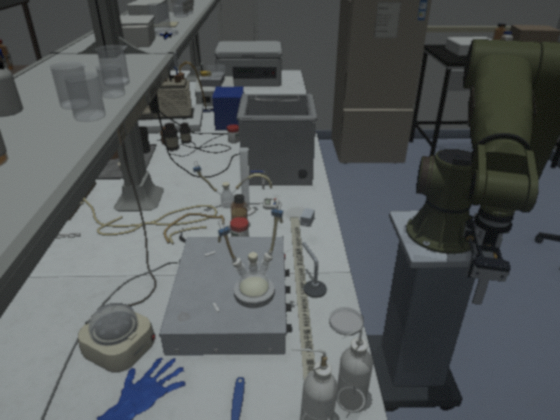

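```bash
python3 - <<'E'
from h import *
np.set_printoptions(precision=4,suppress=True)
for n in("top","side"):
    c=dict(np.load(n+".npz")); P=cloud(c).reshape(-1,3)
    def sel(x0,x1,y0,y1,z0,z1):
        return P[(P[:,0]>x0)&(P[:,0]<x1)&(P[:,1]>y0)&(P[:,1]<y1)&(P[:,2]>z0)&(P[:,2]<z1)]
    q=sel(.42,.54,-.15,-.02,.03 if n=="top" else .02,.055)
    r=cv2.minAreaRect((q[:,:2]*1000).astype(np.float32)); print(n,"block",len(q),r,q.mean(0))
    r_=sel(.42,.58,.12,.34,.09,.135); print("rod",len(r_)); 
    m=r_[:,:2].mean(0); u=np.linalg.svd(r_[:,:2]-m)[2][0]; s=(r_[:,:2]-m)@u
    print(m,u,np.degrees(np.arctan2(u[1],u[0])),m+u*s.min(),m+u*s.max(),"z",np.median(r_[:,2]), r_[:,2].max())
    f=sel(.4,.58,.2,.38,.009,.02); print("foot",len(f),f.mean(0),cv2.minEnclosingCircle((f[:,:2]*1000).astype(np.float32)))
    j=sel(.2,1,-.2,.35,.02,.3); 
c=dict(np.load("top.npz"))
a=cv2.resize(c["img"][215:275,155:235],(0,0),fx=5,fy=5,interpolation=cv2.INTER_CUBIC)
b=cv2.resize(c["img"][215:275,265:345],(0,0),fx=5,fy=5,interpolation=cv2.INTER_CUBIC)
cv2.imwrite("pics/crop.png",np.hstack([a,b])[:,:,::-1])
E
```

```text
top block 276 ((478.3008117675781, -89.33476257324219), (63.63272476196289, 38.76438522338867), 69.44988250732422) [ 0.4775 -0.0893  0.0386]
rod 201
[0.5173 0.2368] [-0.6139  0.7894] 127.87256507129476 [0.5905 0.1426] [0.4756 0.2904] z 0.11387457667897553 0.12068753260675884
foot 270 [0.482  0.2888 0.013 ] ((503.2794494628906, 301.04833984375), 102.8602066040039)
side block 145 ((475.58892822265625, -87.67630004882812), (77.24359130859375, 39.87492370605469), 68.58373260498047) [ 0.4767 -0.0806  0.0341]
rod 137
[0.5079 0.2559] [-0.5717  0.8205] 124.8687773627425 [0.586  0.1437] [0.478  0.2988] z 0.11131919326223566 0.11869311905561068
foot 203 [0.4825 0.3004 0.012 ] ((482.32586669921875, 296.21044921875), 36.439064025878906)
```

View pics/crop.png

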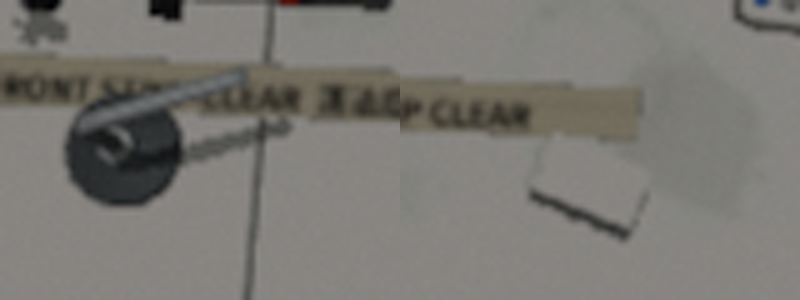

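```bash
python3 - <<'E'
from h import *
np.set_printoptions(precision=4,suppress=True,linewidth=200)
from scipy.optimize import least_squares
S=[]
for n in("top","side"):
    c=dict(np.load(n+".npz")); P=cloud(c).reshape(-1,3)
    k=(P[:,2]>.095)&(P[:,2]<.13)&(P[:,0]>.44)&(P[:,0]<.562)&(P[:,1]>.15)&(P[:,1]<.33)
    lab=P[k]
    # robust line in xy
    l=cv2.fitLine((lab[:,:2]*1000).astype(np.float32),cv2.DIST_HUBER,0,.01,.01).ravel()
    u=l[:2]; p=l[2:]/1000; d=lab[:,:2]-p; perp=d@np.array([-u[1],u[0]]); s=d@u; g=abs(perp)<.012
    print(n,len(lab),g.sum(),"dir",np.degrees(np.arctan2(u[1],u[0])),"ends",p+u*s[g].min(),p+u*s[g].max(),"zmed",np.median(lab[g,2]), "perp spread",np.percentile(perp[g],[5,50,95]))
    k=(P[:,2]>.05)&(P[:,0]>.5)&(P[:,0]<.9)&(P[:,1]>.1)&(P[:,1]<.6); q=P[k]; print("hotplate min x",np.percentile(q[:,0],1),"z med",np.median(q[:,2]))
# block end +y in block frame, side camera
c=dict(np.load("side.npz")); P=cloud(c)
ctr=np.array([.4783,-.0893,.019]); a=np.radians(69.45); ax=np.array([np.cos(a),np.sin(a),0]); ay=np.array([-ax[1],ax[0],0])
D=P-ctr; L=D@ax; W=D@ay
for v in range(204,232): print(v,' '.join(f"{1000*L[v,u]:4.0f}/{1000*W[v,u]:3.0f}/{1000*P[v,u,2]:3.0f}" for u in range(297,318)) if v%1==0 else '')
cv2.imwrite("pics/blk.png",cv2.resize(c["img"][200:235,285:330],(0,0),fx=12,fy=12,interpolation=cv2.INTER_CUBIC)[:,:,::-1])
E
```

```text
top 151 151 dir -70.37408 ends [0.482  0.2951] [0.5164 0.1988] zmed 0.11495786925593963 perp spread [-0.0044 -0.      0.0057]
hotplate min x 0.5698117139822096 z med 0.09171987373780723
side 112 112 dir -68.97789 ends [0.4816 0.2986] [0.5183 0.2032] zmed 0.1127903621105764 perp spread [-0.0065 -0.      0.0041]
hotplate min x 0.5719611509096854 z med 0.09043320258030578
204 -106/-70/  1 -109/-67/  0 -119/-66/ -5 -112/-59/  0 -112/-55/  1 -121/-54/ -4 -122/-50/ -4 -125/-47/ -5 -120/-41/ -1 -121/-37/ -0 -119/-32/  1 -131/-31/ -5 -122/-25/  2 -122/-21/  2 -131/-19/ -3 -131/-15/ -2 -135/-12/ -3 -124/ -5/  4 -135/ -4/ -2 -134/  1/ -0 -135/  5/ -0
205 -104/-69/ -2 -109/-67/ -4 -108/-62/ -3 -107/-58/ -1 -107/-54/ -1 -108/-50/ -0 -109/-46/  0 -109/-42/  1 -117/-40/ -3 -109/-34/  2 -116/-32/ -1 -114/-27/  1 -120/-24/ -2 -115/-19/  2 -122/-17/ -2 -122/-13/ -1 -124/ -9/ -1 -121/ -4/  2 -127/ -1/ -1 -125/  3/  1 -125/  7/  1
206  -98/-68/ -3  -92/-62/  2  -99/-60/ -2 -100/-56/ -2  -99/-51/ -0 -100/-47/  0 -103/-44/ -1 -102/-40/  0  -98/-35/  4 -106/-33/ -0 -111/-30/ -3 -107/-25/  0 -115/-23/ -3 -
[... 6327 characters left out ...]
  4   50/ 17/  0   48/ 20/ -0   41/ 22/ -5   48/ 27/  1   42/ 30/ -2   44/ 34/  0   45/ 38/  1   40/ 40/ -1   45/ 45/  3   36/ 47/ -2   41/ 52/  2
230   74/-15/  4   66/-13/ -1   66/ -9/  0   69/ -5/  3   57/ -4/ -4   61/  1/ -1   62/  5/  1   54/  6/ -4   50/  9/ -6   53/ 14/ -3   54/ 18/ -1   59/ 23/  3   51/ 24/ -2   52/ 28/ -1   48/ 31/ -2   51/ 36/  0   50/ 39/  0   41/ 41/ -4   45/ 45/ -1   42/ 49/ -2   42/ 52/ -1
231   71/-15/ -3   71/-11/ -2   72/ -7/ -0   78/ -2/  5   67/ -1/ -2   68/  3/ -0   68/  7/  1   60/  8/ -4   60/ 12/ -3   69/ 18/  4   57/ 19/ -4   60/ 23/ -1   60/ 27/  0   56/ 30/ -2   54/ 33/ -2   55/ 37/ -1   56/ 41/  0   56/ 45/  1   49/ 47/ -3   51/ 51/ -0   45/ 53/ -4
```

View pics/blk.png

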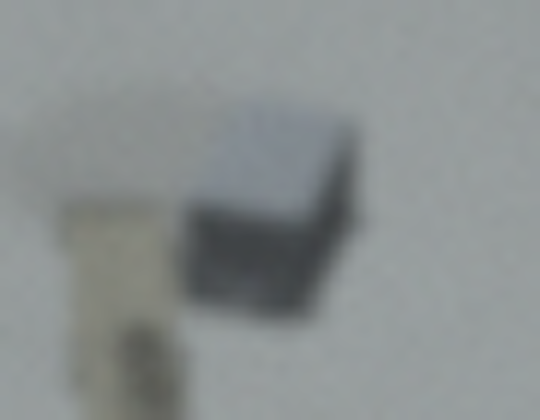

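```bash
cat > plan.py <<'E'
import sys, json
from h import *
from scipy.spatial.transform import Rotation as Ro
def down(a): # tool down with tool-y at angle a (deg)
    a=np.radians(a); y=np.array([np.cos(a),np.sin(a),0]); z=np.array([0,0,-1.]); return Ro.from_matrix(np.stack([np.cross(y,z),y,z],1))
def pose():
    o=telemetry.get_obs(); return np.array(o["ee_pos"]),Ro.from_euler("xyz",o["eef_rot"]),o
def rows(p0,R0,p1,R1,n,claw):
    w=(R0.inv()*R1).as_rotvec(); out=[]
    for i in range(n):
        Ri=R0*Ro.from_rotvec(w*i/n); d=Ri.inv().apply((p1-p0)/n)/.1; r=w/n/(np.pi/2)
        out.append({k:round(float(v),3) for k,v in zip(("dx","dy","dz","rx","ry","rz"),(*d,*r)) if abs(v)>5e-4}|{"claw":claw})
    for i in range(0,n,10): print(json.dumps(out[i:i+10]))
E
python3 - <<'E'
from plan import *
p,R,o=pose()
rows(p,R,np.array([.478,-.089,.13]),down(-20.6),20,0)
E
```

```text
[{"dx": -0.242, "dy": -0.258, "dz": 0.046, "rz": 0.053, "claw": 0}, {"dx": -0.263, "dy": -0.237, "dz": 0.046, "rz": 0.053, "claw": 0}, {"dx": -0.282, "dy": -0.214, "dz": 0.046, "rz": 0.053, "claw": 0}, {"dx": -0.299, "dy": -0.189, "dz": 0.046, "rz": 0.053, "claw": 0}, {"dx": -0.314, "dy": -0.164, "dz": 0.046, "rz": 0.053, "claw": 0}, {"dx": -0.326, "dy": -0.137, "dz": 0.046, "rz": 0.053, "claw": 0}, {"dx": -0.337, "dy": -0.109, "dz": 0.046, "rz": 0.053, "claw": 0}, {"dx": -0.345, "dy": -0.081, "dz": 0.046, "rz": 0.053, "claw": 0}, {"dx": -0.35, "dy": -0.051, "dz": 0.046, "rz": 0.053, "claw": 0}, {"dx": -0.353, "dy": -0.022, "dz": 0.046, "rz": 0.053, "claw": 0}]
[{"dx": -0.354, "dy": 0.008, "dz": 0.046, "rz": 0.053, "claw": 0}, {"dx": -0.352, "dy": 0.037, "dz": 0.046, "rz": 0.053, "claw": 0}, {"dx": -0.348, "dy": 0.067, "dz": 0.046, "rz": 0.053, "claw": 0}, {"dx": -0.341, "dy": 0.095, "dz": 0.046, "rz": 0.053, "claw": 0}, {"dx": -0.332, "dy": 0.124, "dz": 0.046, "rz": 0.053, "claw": 0}, {"dx": -0.32, "dy": 0.151, "dz": 0.046, "rz": 0.053, "claw": 0}, {"dx": -0.306, "dy": 0.177, "dz": 0.046, "rz": 0.053, "claw": 0}, {"dx": -0.29, "dy": 0.202, "dz": 0.046, "rz": 0.053, "claw": 0}, {"dx": -0.273, "dy": 0.226, "dz": 0.046, "rz": 0.053, "claw": 0}, {"dx": -0.253, "dy": 0.248, "dz": 0.046, "rz": 0.053, "claw": 0}]
```

step_arm(
  plan=[
    {"dx":-0.24,"dy":-0.26,"dz":0.04,"rz":0.053,"claw":0},
    {"dx":-0.26,"dy":-0.24,"dz":0.04,"rz":0.053,"claw":0},
    {"dx":-0.28,"dy":-0.21,"dz":0.04,"rz":0.053,"claw":0},
    {"dx":-0.3,"dy":-0.19,"dz":0.04,"rz":0.053,"claw":0},
    {"dx":-0.31,"dy":-0.16,"dz":0.04,"rz":0.053,"claw":0},
    {"dx":-0.33,"dy":-0.14,"dz":0.04,"rz":0.053,"claw":0},
    {"dx":-0.34,"dy":-0.11,"dz":0.04,"rz":0.053,"claw":0},
    {"dx":-0.35,"dy":-0.08,"dz":0.04,"rz":0.053,"claw":0},
    {"dx":-0.35,"dy":-0.05,"dz":0.04,"rz":0.053,"claw":0},
    {"dx":-0.35,"dy":-0.02,"dz":0.04,"rz":0.053,"claw":0},
  ],
)

```text
$.plan[0]: bad value
```

step_arm(
  plan=[
    {"dx":-0.35,"dy":0.01,"dz":0.04,"rz":0.053,"claw":0},
    {"dx":-0.35,"dy":0.04,"dz":0.04,"rz":0.053,"claw":0},
    {"dx":-0.35,"dy":0.07,"dz":0.04,"rz":0.053,"claw":0},
    {"dx":-0.34,"dy":0.1,"dz":0.04,"rz":0.053,"claw":0},
    {"dx":-0.33,"dy":0.12,"dz":0.04,"rz":0.053,"claw":0},
    {"dx":-0.32,"dy":0.15,"dz":0.04,"rz":0.053,"claw":0},
    {"dx":-0.31,"dy":0.18,"dz":0.04,"rz":0.053,"claw":0},
    {"dx":-0.29,"dy":0.2,"dz":0.04,"rz":0.053,"claw":0},
    {"dx":-0.27,"dy":0.23,"dz":0.04,"rz":0.053,"claw":0},
    {"dx":-0.25,"dy":0.25,"dz":0.04,"rz":0.053,"claw":0},
  ],
)

```text
$.plan[0]: bad value
```

```bash
python3 - <<'E'
from plan import *
np.set_printoptions(precision=4,suppress=True)
p,R,o=pose()
c=viewer.camera("wrist"); T=c["tool_from_camera"]
v,u=np.mgrid[:420,:560]; z=c["z_map"]
q=np.stack([(u-c["cx"])/c["fx"]*z,(v-c["cy"])/c["fy"]*z,z],-1).reshape(-1,3); q=q[z.ravel()>0]
P=R.apply(q@T[:3,:3].T+T[:3,3])+p
k=(P[:,2]>.03)&(P[:,2]<.046)&(abs(P[:,0]-.478)<.07)&(abs(P[:,1]+.089)<.07)
print(o["time_s"],p,R.as_euler("xyz"),o["qpos"]); print(k.sum(),P[k].mean(0),cv2.minAreaRect((P[k][:,:2]*1000).astype(np.float32)))
cv2.imwrite("pics/w1.png",c["img"][:,:,::-1])
rows(p,R,np.array([.478,-.089,.021]),down(-20.6),10,0)
E
```

```text
0.9 [0.1386 0.5322 0.2224] [3.1416 0.     2.8868] [ 1.2494  0.2999  1.521  -0.      1.3207 -0.0666]
0 [nan nan nan] ((0.0, 0.0), (0.0, 0.0), 0.0)
[{"dx": -0.485, "dy": -0.516, "dz": 0.201, "rz": 0.107, "claw": 0}, {"dx": -0.564, "dy": -0.428, "dz": 0.201, "rz": 0.107, "claw": 0}, {"dx": -0.628, "dy": -0.327, "dz": 0.201, "rz": 0.107, "claw": 0}, {"dx": -0.673, "dy": -0.218, "dz": 0.201, "rz": 0.107, "claw": 0}, {"dx": -0.7, "dy": -0.103, "dz": 0.201, "rz": 0.107, "claw": 0}, {"dx": -0.708, "dy": 0.015, "dz": 0.201, "rz": 0.107, "claw": 0}, {"dx": -0.695, "dy": 0.133, "dz": 0.201, "rz": 0.107, "claw": 0}, {"dx": -0.663, "dy": 0.247, "dz": 0.201, "rz": 0.107, "claw": 0}, {"dx": -0.613, "dy": 0.354, "dz": 0.201, "rz": 0.107, "claw": 0}, {"dx": -0.545, "dy": 0.452, "dz": 0.201, "rz": 0.107, "claw": 0}]<stdin>:9: RuntimeWarning: Mean of empty slice.
  ret = um.true_divide(
```

View pics/w1.png

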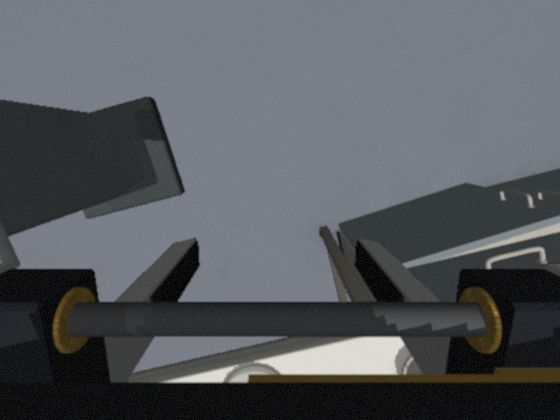

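The wrist view shows the start pose, with the jaws at rows 240–340, the floor ahead and the dish edge at about (250,375). The rows were refused, apparently because every key has to be present.

```bash
sed -i 's/ if abs(v)>5e-4//' plan.py
```

step_arm(
  plan=[
    {"dx":-0.24,"dy":-0.26,"dz":0.04,"rx":0,"ry":0,"rz":0.053,"claw":0},
    {"dx":-0.26,"dy":-0.24,"dz":0.04,"rx":0,"ry":0,"rz":0.053,"claw":0},
    {"dx":-0.28,"dy":-0.21,"dz":0.04,"rx":0,"ry":0,"rz":0.053,"claw":0},
    {"dx":-0.3,"dy":-0.19,"dz":0.04,"rx":0,"ry":0,"rz":0.053,"claw":0},
    {"dx":-0.31,"dy":-0.16,"dz":0.04,"rx":0,"ry":0,"rz":0.053,"claw":0},
    {"dx":-0.33,"dy":-0.14,"dz":0.04,"rx":0,"ry":0,"rz":0.053,"claw":0},
    {"dx":-0.34,"dy":-0.11,"dz":0.04,"rx":0,"ry":0,"rz":0.053,"claw":0},
    {"dx":-0.35,"dy":-0.08,"dz":0.04,"rx":0,"ry":0,"rz":0.053,"claw":0},
    {"dx":-0.35,"dy":-0.05,"dz":0.04,"rx":0,"ry":0,"rz":0.053,"claw":0},
    {"dx":-0.35,"dy":-0.02,"dz":0.04,"rx":0,"ry":0,"rz":0.053,"claw":0},
  ],
)

```text
time_s: 1.95
ee_pos: [0.3095, 0.2206, 0.1825]
eef_rot: [3.141, -0.0, 2.051]
force: [1.0, 0.4, 0.4]
grip_width: 0.0941
grip_force: 0.0
```

step_arm(
  plan=[
    {"dx":-0.35,"dy":0.01,"dz":0.04,"rx":0,"ry":0,"rz":0.053,"claw":0},
    {"dx":-0.35,"dy":0.04,"dz":0.04,"rx":0,"ry":0,"rz":0.053,"claw":0},
    {"dx":-0.35,"dy":0.07,"dz":0.04,"rx":0,"ry":0,"rz":0.053,"claw":0},
    {"dx":-0.34,"dy":0.1,"dz":0.04,"rx":0,"ry":0,"rz":0.053,"claw":0},
    {"dx":-0.33,"dy":0.12,"dz":0.04,"rx":0,"ry":0,"rz":0.053,"claw":0},
    {"dx":-0.32,"dy":0.15,"dz":0.04,"rx":0,"ry":0,"rz":0.053,"claw":0},
    {"dx":-0.31,"dy":0.18,"dz":0.04,"rx":0,"ry":0,"rz":0.053,"claw":0},
    {"dx":-0.29,"dy":0.2,"dz":0.04,"rx":0,"ry":0,"rz":0.053,"claw":0},
    {"dx":-0.27,"dy":0.23,"dz":0.04,"rx":0,"ry":0,"rz":0.053,"claw":0},
    {"dx":-0.25,"dy":0.25,"dz":0.04,"rx":0,"ry":0,"rz":0.053,"claw":0},
  ],
)

```text
time_s: 2.95
ee_pos: [0.483, -0.0879, 0.1424]
eef_rot: [3.141, -0.0, 1.218]
force: [-0.1, -0.3, 0.0]
grip_width: 0.094
grip_force: 0.0
```

```bash
cat > wr.py <<'E'
from plan import *
np.set_printoptions(precision=4,suppress=True)
def wcloud():
    p,R,o=pose(); c=viewer.camera("wrist"); T=c["tool_from_camera"]
    v,u=np.mgrid[:420,:560]; z=c["z_map"]
    q=np.stack([(u-c["cx"])/c["fx"]*z,(v-c["cy"])/c["fy"]*z,z],-1).reshape(-1,3); q=q[z.ravel()>0]
    return R.apply(q@T[:3,:3].T+T[:3,3])+p,c
E
python3 - <<'E'
from wr import *
P,c=wcloud(); p,R,o=pose()
k=(P[:,2]>.03)&(P[:,2]<.046)&(abs(P[:,0]-.478)<.07)&(abs(P[:,1]+.089)<.07)
print(o["time_s"],p,R.as_euler("xyz"),o["qpos"]); print(k.sum(),P[k].mean(0),cv2.minAreaRect((P[k][:,:2]*1000).astype(np.float32)))
cv2.imwrite("pics/w2.png",c["img"][:,:,::-1])
rows(p,R,np.array([.478,-.089,.021]),down(-20.6),10,0)
E
```

```text
3.0 [ 0.4846 -0.0912  0.1418] [3.1406 0.0006 1.2111] [-0.26    0.2597  1.7722 -0.0008  1.1088  0.1   ]
3116 [ 0.4768 -0.0874  0.0377] ((476.3564453125, -88.73045349121094), (64.49227905273438, 38.05266189575195), 69.38199615478516)
[{"dx": -0.0, "dy": -0.007, "dz": 0.121, "rx": 0.0, "ry": 0.0, "rz": -0.0, "claw": 0}, {"dx": -0.0, "dy": -0.007, "dz": 0.121, "rx": 0.0, "ry": 0.0, "rz": -0.0, "claw": 0}, {"dx": -0.0, "dy": -0.007, "dz": 0.121, "rx": 0.0, "ry": 0.0, "rz": -0.0, "claw": 0}, {"dx": -0.0, "dy": -0.007, "dz": 0.121, "rx": 0.0, "ry": 0.0, "rz": -0.0, "claw": 0}, {"dx": -0.0, "dy": -0.007, "dz": 0.121, "rx": 0.0, "ry": 0.0, "rz": -0.0, "claw": 0}, {"dx": -0.0, "dy": -0.007, "dz": 0.121, "rx": 0.0, "ry": 0.0, "rz": -0.0, "claw": 0}, {"dx": -0.0, "dy": -0.007, "dz": 0.121, "rx": 0.0, "ry": 0.0, "rz": -0.0, "claw": 0}, {"dx": -0.0, "dy": -0.007, "dz": 0.121, "rx": 0.0, "ry": 0.0, "rz": -0.0, "claw": 0}, {"dx": -0.0, "dy": -0.007, "dz": 0.121, "rx": 0.0, "ry": 0.0, "rz": -0.0, "claw": 0}, {"dx": -0.0, "dy": -0.007, "dz": 0.121, "rx": 0.0, "ry": 0.0, "rz": -0.0, "claw": 0}]
```

View pics/w2.png

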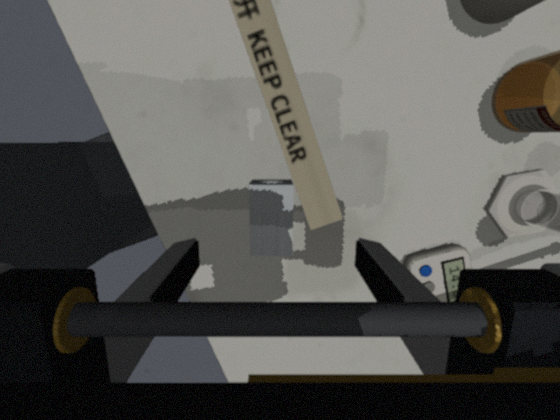

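The block sits at about (270,217), lined up between the open jaws, with its +y end mouth just visible at row 182. The wrist measurement agrees with the top view, so I'm descending to grasp it.

step_arm(
  plan=[
    {"dx":0,"dy":-0.02,"dz":0.2,"rx":0,"ry":0,"rz":0,"claw":0},
    {"dx":0,"dy":-0.02,"dz":0.2,"rx":0,"ry":0,"rz":0,"claw":0},
    {"dx":0,"dy":-0.02,"dz":0.2,"rx":0,"ry":0,"rz":0,"claw":0},
    {"dx":0,"dy":-0.02,"dz":0.2,"rx":0,"ry":0,"rz":0,"claw":0},
    {"dx":0,"dy":0,"dz":0.2,"rx":0,"ry":0,"rz":0,"claw":0},
    {"dx":0,"dy":0,"dz":0.1,"rx":0,"ry":0,"rz":0,"claw":0},
    {"dx":0,"dy":0,"dz":0.1,"rx":0,"ry":0,"rz":0,"claw":0},
    {"dx":0,"dy":0,"dz":0.07,"rx":0,"ry":0,"rz":0,"claw":0},
    {"dx":0,"dy":0,"dz":0.03,"rx":0,"ry":0,"rz":0,"claw":0},
    {"dx":0,"dy":0,"dz":0,"rx":0,"ry":0,"rz":0,"claw":0},
  ],
)

```text
time_s: 4.0
ee_pos: [0.4753, -0.0838, 0.0167]
eef_rot: [3.141, 0.0, 1.222]
force: [-31.8, 6.5, 73.5]
grip_width: 0.0939
grip_force: 37.2
```

step_arm(
  plan=[
    {"dx":0,"dy":0,"dz":0,"rx":0,"ry":0,"rz":0,"claw":1},
    {"dx":0,"dy":0,"dz":0,"rx":0,"ry":0,"rz":0,"claw":1},
    {"dx":0,"dy":0,"dz":0,"rx":0,"ry":0,"rz":0,"claw":1},
    {"dx":0,"dy":0,"dz":0,"rx":0,"ry":0,"rz":0,"claw":1},
    {"dx":0,"dy":0,"dz":0,"rx":0,"ry":0,"rz":0,"claw":1},
    {"dx":0,"dy":0,"dz":0,"rx":0,"ry":0,"rz":0,"claw":1},
    {"dx":0,"dy":0,"dz":0,"rx":0,"ry":0,"rz":0,"claw":1},
    {"dx":0,"dy":0,"dz":0,"rx":0,"ry":0,"rz":0,"claw":1},
  ],
  grip_force=30,
)

```text
time_s: 4.8
ee_pos: [0.478, -0.0842, 0.0169]
eef_rot: [3.134, -0.001, 1.222]
force: [-7.6, 4.5, 51.8]
grip_width: 0.0378
grip_force: 58.2
```

step_arm(
  plan=[
    {"dx":0,"dy":0,"dz":-0.1,"rx":0,"ry":0,"rz":0,"claw":1},
    {"dx":0,"dy":0,"dz":-0.2,"rx":0,"ry":0,"rz":0,"claw":1},
    {"dx":0,"dy":0,"dz":-0.2,"rx":0,"ry":0,"rz":0,"claw":1},
    {"dx":0,"dy":0,"dz":-0.1,"rx":0,"ry":0,"rz":0,"claw":1},
    {"dx":0,"dy":0,"dz":0,"rx":0,"ry":0,"rz":0,"claw":1},
    {"dx":0,"dy":0,"dz":0,"rx":0,"ry":0,"rz":0,"claw":1},
  ],
  grip_force=30,
)

```text
time_s: 5.4
ee_pos: [0.4746, -0.0837, 0.0719]
eef_rot: [-3.141, 0.0, 1.222]
force: [-0.1, -0.5, -1.7]
grip_width: 0.0382
grip_force: 30.0
```

```bash
python3 - <<'E'
from wr import *
P,c=wcloud(); p,R,o=pose()
Q=R.inv().apply(P-p)
k=(abs(Q[:,0])<.06)&(abs(Q[:,1])<.018)&(abs(Q[:,2])<.03); q=Q[k]
print(o["time_s"],p,R.as_euler("xyz"),o["qpos"],o["grip_width"],o["grip_force"],o["force"]); print(k.sum(),q.min(0),q.max(0))
h,e=np.histogram(q[:,0],24,(-.06,.06)); print(h)
print("top-face z",np.median(q[(abs(q[:,0])<.02)][:,2]))
cv2.imwrite("pics/w3.png",c["img"][:,:,::-1])
E
```

```text
5.45 [ 0.4744 -0.0836  0.0716] [-3.1404  0.0001  1.2217] [-0.2505  0.3419  1.8557  0.      0.9452  0.0985] 0.03782145870029687 29.961086022667587 [-1.1574 -0.5833 -2.8485]
7579 [-0.0373 -0.018  -0.0237] [0.0278 0.018  0.0167]
[   0    0    0    0  200  503    0    0    0  195  679  701  715  733
  748  762  970 1373    0    0    0    0    0    0]
top-face z -0.021094915557939044
```

View pics/w3.png

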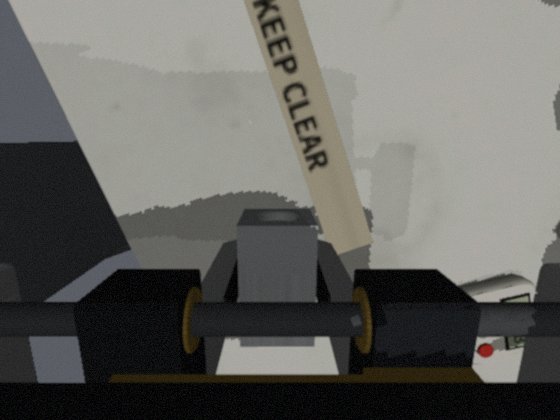

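The block is held. In tool coordinates its centre is at x ≈ -4.7 mm, and z ≈ 2 mm above the TCP. The mouth at (278,215) is the +y end, which the side camera's depth map suggests is only about 5 mm deep. So I'll flip the block first by a regrasp, then feel the other end with the rod.

```bash
python3 - <<'E'
from wr import *
p,R,o=pose()
rows(p,R,np.array([.45,.03,.04]),down(-90),10,1)
E
```

```text
[{"dx": 0.098, "dy": -0.062, "dz": 0.032, "rx": -0.0, "ry": 0.0, "rz": 0.078, "claw": 1}, {"dx": 0.09, "dy": -0.073, "dz": 0.032, "rx": -0.0, "ry": 0.0, "rz": 0.078, "claw": 1}, {"dx": 0.081, "dy": -0.084, "dz": 0.032, "rx": -0.0, "ry": 0.0, "rz": 0.078, "claw": 1}, {"dx": 0.07, "dy": -0.093, "dz": 0.032, "rx": -0.0, "ry": 0.0, "rz": 0.078, "claw": 1}, {"dx": 0.058, "dy": -0.101, "dz": 0.032, "rx": -0.0, "ry": 0.0, "rz": 0.078, "claw": 1}, {"dx": 0.045, "dy": -0.107, "dz": 0.032, "rx": -0.0, "ry": 0.0, "rz": 0.078, "claw": 1}, {"dx": 0.032, "dy": -0.112, "dz": 0.032, "rx": -0.0, "ry": 0.0, "rz": 0.078, "claw": 1}, {"dx": 0.018, "dy": -0.115, "dz": 0.032, "rx": -0.0, "ry": 0.0, "rz": 0.078, "claw": 1}, {"dx": 0.004, "dy": -0.116, "dz": 0.032, "rx": -0.0, "ry": 0.0, "rz": 0.078, "claw": 1}, {"dx": -0.01, "dy": -0.116, "dz": 0.032, "rx": -0.0, "ry": 0.0, "rz": 0.078, "claw": 1}]
```

step_arm(
  plan=[
    {"dx":0.1,"dy":-0.06,"dz":0.03,"rx":0,"ry":0,"rz":0.078,"claw":1},
    {"dx":0.09,"dy":-0.07,"dz":0.03,"rx":0,"ry":0,"rz":0.078,"claw":1},
    {"dx":0.08,"dy":-0.08,"dz":0.03,"rx":0,"ry":0,"rz":0.078,"claw":1},
    {"dx":0.07,"dy":-0.09,"dz":0.03,"rx":0,"ry":0,"rz":0.078,"claw":1},
    {"dx":0.06,"dy":-0.1,"dz":0.03,"rx":0,"ry":0,"rz":0.078,"claw":1},
    {"dx":0.05,"dy":-0.11,"dz":0.03,"rx":0,"ry":0,"rz":0.078,"claw":1},
    {"dx":0.03,"dy":-0.11,"dz":0.03,"rx":0,"ry":0,"rz":0.078,"claw":1},
    {"dx":0.02,"dy":-0.11,"dz":0.03,"rx":0,"ry":0,"rz":0.078,"claw":1},
    {"dx":0,"dy":-0.12,"dz":0.03,"rx":0,"ry":0,"rz":0.078,"claw":1},
    {"dx":-0.01,"dy":-0.12,"dz":0.03,"rx":0,"ry":0,"rz":0.078,"claw":1},
  ],
)

```text
time_s: 6.45
ee_pos: [0.4513, 0.0306, 0.0414]
eef_rot: [3.142, 0.002, -0.009]
force: [-0.3, 0.6, -2.0]
grip_width: 0.0376
grip_force: 30.0
```

step_arm(
  plan=[
    {"dx":0,"dy":0,"dz":0,"rx":0,"ry":0,"rz":0,"claw":1},
    {"dx":0,"dy":0,"dz":0,"rx":0,"ry":0,"rz":0,"claw":1},
  ],
)

```text
time_s: 6.65
ee_pos: [0.4517, 0.03, 0.042]
eef_rot: [3.142, 0.001, 0.001]
force: [0.6, 0.1, -2.2]
grip_width: 0.0379
grip_force: 30.0
```

step_arm(
  plan=[
    {"dx":0,"dy":0,"dz":0.1,"rx":0,"ry":0,"rz":0,"claw":1},
    {"dx":0,"dy":0,"dz":0.1,"rx":0,"ry":0,"rz":0,"claw":1},
    {"dx":0,"dy":0,"dz":0.035,"rx":0,"ry":0,"rz":0,"claw":1},
    {"dx":0,"dy":0,"dz":0,"rx":0,"ry":0,"rz":0,"claw":1},
    {"dx":0,"dy":0,"dz":0,"rx":0,"ry":0,"rz":0,"claw":0},
    {"dx":0,"dy":0,"dz":0,"rx":0,"ry":0,"rz":0,"claw":0},
    {"dx":0,"dy":0,"dz":0,"rx":0,"ry":0,"rz":0,"claw":0},
    {"dx":0,"dy":0,"dz":0,"rx":0,"ry":0,"rz":0,"claw":0},
  ],
)

```text
time_s: 7.45
ee_pos: [0.4521, 0.0301, 0.0192]
eef_rot: [3.142, -0.001, -0.003]
force: [-0.9, -0.3, -0.4]
grip_width: 0.066
grip_force: 0.0
```

step_arm(
  plan=[
    {"dx":0,"dy":0,"dz":-0.2,"rx":0,"ry":0,"rz":0,"claw":0},
    {"dx":0,"dy":0,"dz":-0.2,"rx":0,"ry":0,"rz":0,"claw":0},
    {"dx":0,"dy":0,"dz":-0.2,"rx":0,"ry":0,"rz":-0.06,"claw":0},
    {"dx":0,"dy":0,"dz":0,"rx":0,"ry":0,"rz":-0.09,"claw":0},
    {"dx":0,"dy":0,"dz":0,"rx":0,"ry":0,"rz":-0.09,"claw":0},
    {"dx":0,"dy":0,"dz":0,"rx":0,"ry":0,"rz":-0.09,"claw":0},
    {"dx":0,"dy":0,"dz":0,"rx":0,"ry":0,"rz":-0.09,"claw":0},
    {"dx":0,"dy":0,"dz":0,"rx":0,"ry":0,"rz":-0.09,"claw":0},
    {"dx":0,"dy":0,"dz":0,"rx":0,"ry":0,"rz":-0.09,"claw":0},
    {"dx":0,"dy":0,"dz":0,"rx":0,"ry":0,"rz":-0.09,"claw":0},
  ],
)

```text
time_s: 8.45
ee_pos: [0.4519, 0.0301, 0.0791]
eef_rot: [3.141, -0.0, 1.086]
force: [-0.4, 0.7, -0.2]
grip_width: 0.0941
grip_force: 0.0
```

step_arm(
  plan=[
    {"dx":0,"dy":0,"dz":0,"rx":0,"ry":0,"rz":-0.09,"claw":0},
    {"dx":0,"dy":0,"dz":0,"rx":0,"ry":0,"rz":-0.09,"claw":0},
    {"dx":0,"dy":0,"dz":0,"rx":0,"ry":0,"rz":-0.09,"claw":0},
    {"dx":0,"dy":0,"dz":0,"rx":0,"ry":0,"rz":-0.09,"claw":0},
    {"dx":0,"dy":0,"dz":0,"rx":0,"ry":0,"rz":-0.09,"claw":0},
    {"dx":0,"dy":0,"dz":0,"rx":0,"ry":0,"rz":-0.09,"claw":0},
    {"dx":0,"dy":0,"dz":0,"rx":0,"ry":0,"rz":-0.09,"claw":0},
    {"dx":0,"dy":0,"dz":0,"rx":0,"ry":0,"rz":-0.09,"claw":0},
    {"dx":0,"dy":0,"dz":0,"rx":0,"ry":0,"rz":-0.09,"claw":0},
    {"dx":0,"dy":0,"dz":0,"rx":0,"ry":0,"rz":-0.09,"claw":0},
  ],
)

```text
time_s: 9.45
ee_pos: [0.452, 0.0301, 0.0791]
eef_rot: [3.141, 0.0, 2.5]
force: [0.0, -1.1, -0.3]
grip_width: 0.0941
grip_force: 0.0
```

step_arm(
  plan=[
    {"dx":0,"dy":0,"dz":0,"rx":0,"ry":0,"rz":-0.09,"claw":0},
    {"dx":0,"dy":0,"dz":0,"rx":0,"ry":0,"rz":-0.09,"claw":0},
    {"dx":0,"dy":0,"dz":0,"rx":0,"ry":0,"rz":-0.09,"claw":0},
    {"dx":0,"dy":0,"dz":0,"rx":0,"ry":0,"rz":-0.09,"claw":0},
    {"dx":0,"dy":0,"dz":0,"rx":0,"ry":0,"rz":0,"claw":0},
    {"dx":0,"dy":0,"dz":0,"rx":0,"ry":0,"rz":0,"claw":0},
  ],
)

```text
time_s: 10.05
ee_pos: [0.4519, 0.0301, 0.079]
eef_rot: [3.142, 0.0, 3.055]
force: [-0.0, -0.2, -0.2]
grip_width: 0.0939
grip_force: 0.0
```

```bash
python3 - <<'E'
from wr import *
P,c=wcloud(); p,R,o=pose()
k=(P[:,2]>.028)&(P[:,2]<.046)&(abs(P[:,0]-.45)<.07)&(abs(P[:,1]-.03)<.07)
print(o["time_s"],p,R.as_euler("xyz"),o["qpos"]); print(k.sum(),cv2.minAreaRect((P[k][:,:2]*1000).astype(np.float32)),np.median(P[k][:,2]))
Q=R.inv().apply(P[k]-p); print("in tool",cv2.minAreaRect((Q[:,:2]*1000).astype(np.float32)))
E
```

```text
10.1 [0.4519 0.0301 0.079 ] [3.1416 0.0002 3.0556] [-0.0143  0.2727  1.9292  0.      0.9395 -1.4991]
5242 ((446.9971923828125, 29.769981384277344), (65.00550079345703, 38.156951904296875), 0.06673792749643326) 0.03773136213086292
in tool ((4.895042419433594, -0.7941780090332031), (38.15695571899414, 65.00540924072266), 85.00714111328125)
```

step_arm(
  plan=[
    {"dx":0.05,"dy":0,"dz":0.1,"rx":0,"ry":0,"rz":-0.055,"claw":0},
    {"dx":0,"dy":0,"dz":0.15,"rx":0,"ry":0,"rz":0,"claw":0},
    {"dx":0,"dy":0,"dz":0.15,"rx":0,"ry":0,"rz":0,"claw":0},
    {"dx":0,"dy":0,"dz":0.1,"rx":0,"ry":0,"rz":0,"claw":0},
    {"dx":0,"dy":0,"dz":0.08,"rx":0,"ry":0,"rz":0,"claw":0},
    {"dx":0,"dy":0,"dz":0,"rx":0,"ry":0,"rz":0,"claw":0.4},
    {"dx":0,"dy":0,"dz":0,"rx":0,"ry":0,"rz":0,"claw":1},
    {"dx":0,"dy":0,"dz":0,"rx":0,"ry":0,"rz":0,"claw":1},
    {"dx":0,"dy":0,"dz":0,"rx":0,"ry":0,"rz":0,"claw":1},
    {"dx":0,"dy":0,"dz":0,"rx":0,"ry":0,"rz":0,"claw":1},
  ],
  grip_force=35,
)

```text
time_s: 11.1
ee_pos: [0.4471, 0.0305, 0.0212]
eef_rot: [3.142, 0.001, -3.137]
force: [-0.0, -0.0, -0.4]
grip_width: 0.0577
grip_force: 0.0
```

step_arm(
  plan=[
    {"dx":0,"dy":0,"dz":0,"rx":0,"ry":0,"rz":0,"claw":1},
    {"dx":0,"dy":0,"dz":0,"rx":0,"ry":0,"rz":0,"claw":1},
    {"dx":0,"dy":0,"dz":0,"rx":0,"ry":0,"rz":0,"claw":1},
    {"dx":0,"dy":0,"dz":-0.2,"rx":0,"ry":0,"rz":0,"claw":1},
    {"dx":0,"dy":0,"dz":-0.4,"rx":0,"ry":0,"rz":0,"claw":1},
    {"dx":0,"dy":0,"dz":-0.3,"rx":0,"ry":0,"rz":0,"claw":1},
    {"dx":0,"dy":0,"dz":0,"rx":0,"ry":0,"rz":0,"claw":1},
    {"dx":0,"dy":0,"dz":0,"rx":0,"ry":0,"rz":0,"claw":1},
  ],
  grip_force=35,
)

```text
time_s: 11.9
ee_pos: [0.4467, 0.0305, 0.1106]
eef_rot: [3.142, 0.0, -3.137]
force: [-0.7, -0.0, -3.1]
grip_width: 0.0378
grip_force: 35.0
```

```bash
python3 - <<'E'
from wr import *
P,c=wcloud(); p,R,o=pose()
Q=R.inv().apply(P-p)
k=(abs(Q[:,0])<.06)&(abs(Q[:,1])<.018)&(abs(Q[:,2])<.03); q=Q[k]
print(o["time_s"],p,o["eef_rot"],o["grip_width"],o["grip_force"],o["force"]); print(k.sum(),q.min(0),q.max(0),"top z",np.median(q[(abs(q[:,0])<.02)][:,2]))
a=np.radians(110.0); e=np.array([np.cos(a),np.sin(a),0]); tip=np.array([.5165,.2022,.110])
# block centre target: mouth face 30 mm before the tip
R1=down(20.0); off=R1.apply([0,0,-.002]); tgt=tip-e*.062-off; print(tgt)
rows(p,R,tgt,R1,10,1)
E
```

```text
11.95 [0.4463 0.0305 0.1098] [ 3.1416 -0.0015 -3.1372] 0.03747458778597809 35.00670476700179 [-0.6374  0.0204 -3.0204]
7403 [-0.0139 -0.018  -0.0195] [0.0324 0.018  0.0211] top z -0.017456979141230938
[0.5377 0.1439 0.108 ]
[{"dx": -0.092, "dy": 0.113, "dz": 0.002, "rx": -0.0, "ry": -0.0, "rz": 0.078, "claw": 1}, {"dx": -0.077, "dy": 0.123, "dz": 0.002, "rx": -0.0, "ry": -0.0, "rz": 0.078, "claw": 1}, {"dx": -0.062, "dy": 0.132, "dz": 0.002, "rx": -0.0, "ry": -0.0, "rz": 0.078, "claw": 1}, {"dx": -0.045, "dy": 0.138, "dz": 0.002, "rx": -0.0, "ry": -0.0, "rz": 0.078, "claw": 1}, {"dx": -0.028, "dy": 0.143, "dz": 0.002, "rx": -0.0, "ry": -0.0, "rz": 0.078, "claw": 1}, {"dx": -0.01, "dy": 0.145, "dz": 0.002, "rx": -0.0, "ry": -0.0, "rz": 0.078, "claw": 1}, {"dx": 0.008, "dy": 0.145, "dz": 0.002, "rx": -0.0, "ry": -0.0, "rz": 0.078, "claw": 1}, {"dx": 0.025, "dy": 0.143, "dz": 0.002, "rx": -0.0, "ry": -0.0, "rz": 0.078, "claw": 1}, {"dx": 0.043, "dy": 0.139, "dz": 0.002, "rx": -0.0, "ry": -0.0, "rz": 0.078, "claw": 1}, {"dx": 0.059, "dy": 0.133, "dz": 0.002, "rx": -0.0, "ry": -0.0, "rz": 0.078, "claw": 1}]
```

step_arm(
  plan=[
    {"dx":-0.09,"dy":0.11,"dz":-0.002,"rx":0,"ry":0,"rz":0.078,"claw":1},
    {"dx":-0.08,"dy":0.12,"dz":-0.002,"rx":0,"ry":0,"rz":0.078,"claw":1},
    {"dx":-0.06,"dy":0.13,"dz":-0.002,"rx":0,"ry":0,"rz":0.078,"claw":1},
    {"dx":-0.045,"dy":0.14,"dz":-0.002,"rx":0,"ry":0,"rz":0.078,"claw":1},
    {"dx":-0.03,"dy":0.14,"dz":-0.002,"rx":0,"ry":0,"rz":0.078,"claw":1},
    {"dx":-0.01,"dy":0.145,"dz":-0.002,"rx":0,"ry":0,"rz":0.078,"claw":1},
    {"dx":0.01,"dy":0.145,"dz":-0.002,"rx":0,"ry":0,"rz":0.078,"claw":1},
    {"dx":0.025,"dy":0.14,"dz":-0.002,"rx":0,"ry":0,"rz":0.078,"claw":1},
    {"dx":0.04,"dy":0.14,"dz":-0.002,"rx":0,"ry":0,"rz":0.078,"claw":1},
    {"dx":0.06,"dy":0.13,"dz":-0.002,"rx":0,"ry":0,"rz":0.078,"claw":1},
  ],
)

```text
time_s: 12.95
ee_pos: [0.5372, 0.1428, 0.1108]
eef_rot: [-3.138, -0.0, 1.916]
force: [0.2, -0.1, -1.9]
grip_width: 0.0378
grip_force: 35.0
```

step_arm(
  plan=[
    {"dx":0,"dy":0,"dz":0,"rx":0,"ry":0,"rz":0,"claw":1},
    {"dx":0,"dy":0,"dz":0,"rx":0,"ry":0,"rz":0,"claw":1},
    {"dx":0,"dy":0,"dz":0,"rx":0,"ry":0,"rz":0,"claw":1},
  ],
)

```text
time_s: 13.25
ee_pos: [0.537, 0.142, 0.1122]
eef_rot: [-3.14, -0.0, 1.923]
force: [0.7, -0.7, -1.4]
grip_width: 0.0376
grip_force: 35.0
```

```bash
python3 - <<'E'
from wr import *
P,c=wcloud(); p,R,o=pose(); Q=R.inv().apply(P-p)
print(o["time_s"],p,o["eef_rot"],o["force"],o["qpos"])
k=(Q[:,0]>.04)&(Q[:,0]<.16)&(abs(Q[:,1])<.03)&(abs(Q[:,2])<.03); q=Q[k]; print(k.sum())
if k.sum():
    print(q.min(0),q.max(0)); 
    for a in np.arange(.04,.16,.01):
        s=q[(q[:,0]>=a)&(q[:,0]<a+.01)]
        if len(s)>5: print(round(a,2),len(s),"y",s[:,1].min(),s[:,1].max(),"top z",np.percentile(s[:,2],5))
cv2.imwrite("pics/w4.png",c["img"][:,:,::-1])
E
```

```text
13.3 [0.5372 0.142  0.1124] [-3.1406 -0.0001  1.9224] [ 0.0507  1.3627 -2.0282] [ 0.1925  0.4268  1.6197 -0.0001  1.0961 -0.1591]
3692
[ 0.061  -0.0062 -0.0054] [0.1291 0.0059 0.0036]
0.06 381 y -0.0061913628825863215 0.005469770799175431 top z -0.0039040674408271844
0.07 512 y -0.0061278595232118335 0.005444745880750641 top z -0.003916187499938425
0.08 526 y -0.006109783245319823 0.005267760710262497 top z -0.0038697128678492946
0.09 559 y -0.006073758140279739 0.00572014797449313 top z -0.00392409340411984
0.1 586 y -0.006005233429433388 0.005549083843889795 top z -0.003985702251678912
0.11 629 y -0.005937514944259873 0.005936405784537266 top z -0.003873002137307099
0.12 499 y -0.005890696346627759 0.005788600350840472 top z -0.003867260133092495
```

View pics/w4.png

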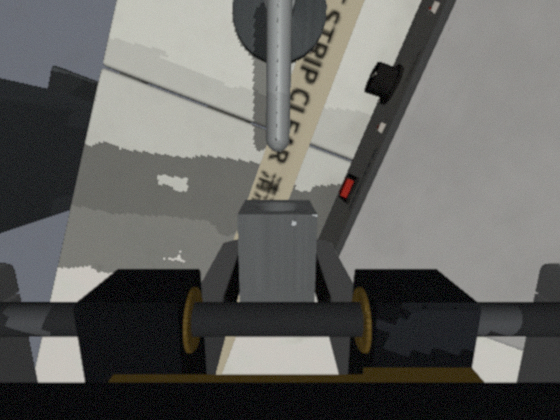

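The rod at (280,20–148) is on the block's axis: within 0.2 mm sideways, and its axis height matches the block's. The tip is 28 mm ahead of the mouth, so I'm advancing. A recess would stop at about 33 mm of travel, the well at about 68 mm.

step_arm(
  plan=[
    {"dx":0.1,"dy":0,"dz":0,"rx":0,"ry":0,"rz":0,"claw":1},
    {"dx":0.1,"dy":0,"dz":0,"rx":0,"ry":0,"rz":0,"claw":1},
    {"dx":0.05,"dy":0,"dz":0,"rx":0,"ry":0,"rz":0,"claw":1},
    {"dx":0.04,"dy":0,"dz":0,"rx":0,"ry":0,"rz":0,"claw":1},
    {"dx":0.03,"dy":0,"dz":0,"rx":0,"ry":0,"rz":0,"claw":1},
    {"dx":0.03,"dy":0,"dz":0,"rx":0,"ry":0,"rz":0,"claw":1},
    {"dx":0.03,"dy":0,"dz":0,"rx":0,"ry":0,"rz":0,"claw":1},
    {"dx":0,"dy":0,"dz":0,"rx":0,"ry":0,"rz":0,"claw":1},
  ],
)

```text
time_s: 14.1
ee_pos: [0.5245, 0.1784, 0.1129]
eef_rot: [-3.142, -0.0, 1.921]
force: [-1.0, -0.1, -1.9]
grip_width: 0.0379
grip_force: 35.0
```

It passed 38 mm with no contact, so this end is the well. I'm continuing gently to the bottom.

step_arm(
  plan=[
    {"dx":0.06,"dy":0,"dz":0,"rx":0,"ry":0,"rz":0,"claw":1},
    {"dx":0.06,"dy":0,"dz":0,"rx":0,"ry":0,"rz":0,"claw":1},
    {"dx":0.05,"dy":0,"dz":0,"rx":0,"ry":0,"rz":0,"claw":1},
    {"dx":0.04,"dy":0,"dz":0,"rx":0,"ry":0,"rz":0,"claw":1},
    {"dx":0.03,"dy":0,"dz":0,"rx":0,"ry":0,"rz":0,"claw":1},
    {"dx":0.02,"dy":0,"dz":0,"rx":0,"ry":0,"rz":0,"claw":1},
    {"dx":0,"dy":0,"dz":0,"rx":0,"ry":0,"rz":0,"claw":1},
  ],
)

```text
time_s: 14.8
ee_pos: [0.5156, 0.2028, 0.1129]
eef_rot: [-3.142, -0.0, 1.921]
force: [0.5, 0.8, -1.8]
grip_width: 0.0376
grip_force: 35.0
```

step_arm(
  plan=[
    {"dx":0.01,"dy":0,"dz":0,"rx":0,"ry":0,"rz":0,"claw":1},
    {"dx":0.01,"dy":0,"dz":0,"rx":0,"ry":0,"rz":0,"claw":1},
    {"dx":0,"dy":0,"dz":0,"rx":0,"ry":0,"rz":0,"claw":1},
  ],
)

```text
time_s: 15.1
ee_pos: [0.515, 0.2045, 0.1129]
eef_rot: [-3.142, 0.0, 1.921]
force: [0.8, -0.3, -2.4]
grip_width: 0.0378
grip_force: 35.0
```

step_arm(
  plan=[
    {"dx":0.01,"dy":0,"dz":0,"rx":0,"ry":0,"rz":0,"claw":1},
    {"dx":0.01,"dy":0,"dz":0,"rx":0,"ry":0,"rz":0,"claw":1},
    {"dx":0,"dy":0,"dz":0,"rx":0,"ry":0,"rz":0,"claw":1},
  ],
)

```text
time_s: 15.4
ee_pos: [0.5143, 0.2065, 0.113]
eef_rot: [3.142, -0.0, 1.921]
force: [-1.1, -0.6, -2.1]
grip_width: 0.0377
grip_force: 35.0
```

step_arm(
  plan=[
    {"dx":0.01,"dy":0,"dz":0,"rx":0,"ry":0,"rz":0,"claw":1},
    {"dx":0,"dy":0,"dz":0,"rx":0,"ry":0,"rz":0,"claw":1},
  ],
)

```text
time_s: 15.6
ee_pos: [0.5141, 0.207, 0.1129]
eef_rot: [3.142, 0.001, 1.921]
force: [1.5, -3.6, -2.8]
grip_width: 0.038
grip_force: 35.0
```

step_arm(
  plan=[
    {"dx":0.01,"dy":0,"dz":0,"rx":0,"ry":0,"rz":0,"claw":1},
    {"dx":0,"dy":0,"dz":0,"rx":0,"ry":0,"rz":0,"claw":1},
    {"dx":0,"dy":0,"dz":0,"rx":0,"ry":0,"rz":0,"claw":1},
  ],
)

```text
time_s: 15.9
ee_pos: [0.514, 0.2073, 0.1129]
eef_rot: [-3.142, 0.002, 1.92]
force: [3.6, -9.0, -2.4]
grip_width: 0.0378
grip_force: 35.0
```

The well bottom is found: contact at 69 mm of travel with about 10 N. Now I'm backing off and lifting.

step_arm(
  plan=[
    {"dx":-0.05,"dy":0,"dz":0,"rx":0,"ry":0,"rz":0,"claw":1},
    {"dx":-0.1,"dy":0,"dz":0,"rx":0,"ry":0,"rz":0,"claw":1},
    {"dx":-0.15,"dy":0,"dz":0,"rx":0,"ry":0,"rz":0,"claw":1},
    {"dx":-0.2,"dy":0,"dz":0,"rx":0,"ry":0,"rz":0,"claw":1},
    {"dx":-0.2,"dy":0,"dz":0,"rx":0,"ry":0,"rz":0,"claw":1},
    {"dx":-0.2,"dy":0,"dz":0,"rx":0,"ry":0,"rz":0,"claw":1},
    {"dx":-0.1,"dy":0,"dz":-0.1,"rx":0,"ry":0,"rz":0,"claw":1},
    {"dx":0,"dy":0,"dz":-0.3,"rx":0,"ry":0,"rz":0,"claw":1},
    {"dx":0,"dy":0,"dz":-0.4,"rx":0,"ry":0,"rz":0,"claw":1},
    {"dx":0,"dy":0,"dz":-0.4,"rx":0,"ry":0,"rz":0,"claw":1},
  ],
)

```text
time_s: 16.9
ee_pos: [0.5477, 0.1139, 0.235]
eef_rot: [-3.142, -0.0, 1.92]
force: [1.0, 1.0, -1.7]
grip_width: 0.038
grip_force: 35.0
```

step_arm(
  plan=[
    {"dx":0,"dy":0,"dz":-0.2,"rx":0,"ry":0,"rz":0,"claw":1},
    {"dx":0,"dy":0,"dz":0,"rx":0,"ry":0,"rz":0,"claw":1},
    {"dx":0,"dy":0,"dz":0,"rx":0,"ry":0,"rz":0,"claw":1},
  ],
)

```text
time_s: 17.2
ee_pos: [0.5477, 0.1142, 0.2523]
eef_rot: [-3.141, -0.0, 1.921]
force: [1.1, 0.3, -3.6]
grip_width: 0.0377
grip_force: 35.0
```

```bash
python3 - <<'E'
from wr import *
p,R,o=pose(); print(o["time_s"],p,o["eef_rot"],o["qpos"],o["force"])
a=np.radians(110.0); e=np.array([np.cos(a),np.sin(a),0]); y=np.array([np.cos(a-np.pi/2),np.sin(a-np.pi/2),0])
R1=Ro.from_matrix(np.stack([[0,0,1.],y,e],1)); print((R.inv()*R1).as_rotvec(True))
rows(p,R,np.array([.43,.16,.25]),R1,20,1)
E
```

```text
17.2 [0.5477 0.1142 0.2523] [-3.1411 -0.0002  1.9208] [ 0.14    0.3003  1.4507  0.0001  1.3911 -0.21  ] [ 1.0982  0.3051 -3.5508]
[-0.0639 89.99    0.0172]
[{"dx": 0.042, "dy": -0.047, "dz": 0.001, "rx": -0.0, "ry": 0.05, "rz": 0.0, "claw": 1}, {"dx": 0.041, "dy": -0.047, "dz": 0.004, "rx": -0.0, "ry": 0.05, "rz": 0.0, "claw": 1}, {"dx": 0.041, "dy": -0.047, "dz": 0.008, "rx": -0.0, "ry": 0.05, "rz": 0.0, "claw": 1}, {"dx": 0.04, "dy": -0.047, "dz": 0.011, "rx": -0.0, "ry": 0.05, "rz": 0.0, "claw": 1}, {"dx": 0.039, "dy": -0.047, "dz": 0.014, "rx": -0.0, "ry": 0.05, "rz": 0.0, "claw": 1}, {"dx": 0.038, "dy": -0.047, "dz": 0.017, "rx": -0.0, "ry": 0.05, "rz": 0.0, "claw": 1}, {"dx": 0.037, "dy": -0.047, "dz": 0.02, "rx": -0.0, "ry": 0.05, "rz": 0.0, "claw": 1}, {"dx": 0.035, "dy": -0.047, "dz": 0.023, "rx": -0.0, "ry": 0.05, "rz": 0.0, "claw": 1}, {"dx": 0.033, "dy": -0.047, "dz": 0.025, "rx": -0.0, "ry": 0.05, "rz": 0.0, "claw": 1}, {"dx": 0.031, "dy": -0.047, "dz": 0.028, "rx": -0.0, "ry": 0.05, "rz": 0.0, "claw": 1}]
[{"dx": 0.029, "dy": -0.047, "dz": 0.03, "rx": -0.0, "ry": 0.05, "rz": 0.0, "claw": 1}, {"dx": 0.026, "dy": -0.047, "dz": 0.032, "rx": -0.0, "ry": 0.05, "rz": 0.0, "claw": 1}, {"dx": 0.024, "dy": -0.047, "dz": 0.034, "rx": -0.0, "ry": 0.05, "rz": 0.0, "claw": 1}, {"dx": 0.021, "dy": -0.047, "dz": 0.036, "rx": -0.0, "ry": 0.05, "rz": 0.0, "claw": 1}, {"dx": 0.018, "dy": -0.047, "dz": 0.038, "rx": -0.0, "ry": 0.05, "rz": 0.0, "claw": 1}, {"dx": 0.015, "dy": -0.047, "dz": 0.039, "rx": -0.0, "ry": 0.05, "rz": 0.0, "claw": 1}, {"dx": 0.012, "dy": -0.047, "dz": 0.04, "rx": -0.0, "ry": 0.05, "rz": 0.0, "claw": 1}, {"dx": 0.009, "dy": -0.047, "dz": 0.041, "rx": -0.0, "ry": 0.05, "rz": 0.0, "claw": 1}, {"dx": 0.005, "dy": -0.047, "dz": 0.041, "rx": -0.0, "ry": 0.05, "rz": 0.0, "claw": 1}, {"dx": 0.002, "dy": -0.047, "dz": 0.042, "rx": -0.0, "ry": 0.05, "rz": 0.0, "claw": 1}]
```

step_arm(
  plan=[
    {"dx":0.042,"dy":-0.047,"dz":0.001,"rx":0,"ry":0.05,"rz":0,"claw":1},
    {"dx":0.041,"dy":-0.047,"dz":0.004,"rx":0,"ry":0.05,"rz":0,"claw":1},
    {"dx":0.041,"dy":-0.047,"dz":0.008,"rx":0,"ry":0.05,"rz":0,"claw":1},
    {"dx":0.04,"dy":-0.047,"dz":0.011,"rx":0,"ry":0.05,"rz":0,"claw":1},
    {"dx":0.039,"dy":-0.047,"dz":0.014,"rx":0,"ry":0.05,"rz":0,"claw":1},
    {"dx":0.038,"dy":-0.047,"dz":0.017,"rx":0,"ry":0.05,"rz":0,"claw":1},
    {"dx":0.037,"dy":-0.047,"dz":0.02,"rx":0,"ry":0.05,"rz":0,"claw":1},
    {"dx":0.035,"dy":-0.047,"dz":0.023,"rx":0,"ry":0.05,"rz":0,"claw":1},
    {"dx":0.033,"dy":-0.047,"dz":0.025,"rx":0,"ry":0.05,"rz":0,"claw":1},
    {"dx":0.031,"dy":-0.047,"dz":0.028,"rx":0,"ry":0.05,"rz":0,"claw":1},
  ],
)

```text
time_s: 18.2
ee_pos: [0.4889, 0.1373, 0.2503]
eef_rot: [-3.138, -0.789, 1.918]
force: [-0.4, 0.5, -3.0]
grip_width: 0.0378
grip_force: 35.0
```

```bash
python3 - <<'E'
from wr import *
p,R,o=pose(); print(o["time_s"],p,R.as_matrix(),o["qpos"],o["force"])
E
```

```text
18.2 [0.4889 0.1373 0.2503] [[-0.2393  0.9397 -0.2443]
 [ 0.6624  0.342   0.6666]
 [ 0.7099 -0.0023 -0.7043]] [-0.124   0.3463  1.5731  0.6848  1.6355 -0.5751] [-0.4173  0.4877 -2.9509]
```

Tracking well, with joint 4 turning the allowed way. I'm completing the turn.

step_arm(
  plan=[
    {"dx":0.029,"dy":-0.047,"dz":0.03,"rx":0,"ry":0.05,"rz":0,"claw":1},
    {"dx":0.026,"dy":-0.047,"dz":0.032,"rx":0,"ry":0.05,"rz":0,"claw":1},
    {"dx":0.024,"dy":-0.047,"dz":0.034,"rx":0,"ry":0.05,"rz":0,"claw":1},
    {"dx":0.021,"dy":-0.047,"dz":0.036,"rx":0,"ry":0.05,"rz":0,"claw":1},
    {"dx":0.018,"dy":-0.047,"dz":0.038,"rx":0,"ry":0.05,"rz":0,"claw":1},
    {"dx":0.015,"dy":-0.047,"dz":0.039,"rx":0,"ry":0.05,"rz":0,"claw":1},
    {"dx":0.012,"dy":-0.047,"dz":0.04,"rx":0,"ry":0.05,"rz":0,"claw":1},
    {"dx":0.009,"dy":-0.047,"dz":0.041,"rx":0,"ry":0.05,"rz":0,"claw":1},
    {"dx":0.005,"dy":-0.047,"dz":0.041,"rx":0,"ry":0.05,"rz":0,"claw":1},
    {"dx":0.002,"dy":-0.047,"dz":0.042,"rx":0,"ry":0.05,"rz":0,"claw":1},
  ],
)

```text
time_s: 19.2
ee_pos: [0.4306, 0.1605, 0.2495]
eef_rot: [-0.656, -1.566, -0.566]
force: [0.0, 0.8, -3.2]
grip_width: 0.0377
grip_force: 35.0
```

step_arm(
  plan=[
    {"dx":0,"dy":0,"dz":0,"rx":0,"ry":0,"rz":0,"claw":1},
    {"dx":0,"dy":0,"dz":0,"rx":0,"ry":0,"rz":0,"claw":1},
    {"dx":0,"dy":0,"dz":0,"rx":0,"ry":0,"rz":0,"claw":1},
    {"dx":0,"dy":0,"dz":0,"rx":0,"ry":0,"rz":0,"claw":1},
  ],
)

```text
time_s: 19.6
ee_pos: [0.4313, 0.1604, 0.2511]
eef_rot: [2.709, -1.569, 2.354]
force: [-0.3, 0.5, -2.5]
grip_width: 0.0378
grip_force: 35.0
```

```bash
python3 - <<'E'
from wr import *
P,c=wcloud(); p,R,o=pose(); print(o["time_s"],p,R.as_matrix(),o["qpos"],o["force"],o["grip_width"],abs(o["joint_vel"]).max())
Q=R.inv().apply(P-p); k=(abs(Q[:,0])<.06)&(abs(Q[:,1])<.018)&(abs(Q[:,2])<.03); q=Q[k]; print(q.max(0)); s=q[(abs(q[:,1])<.012)&(q[:,0]<.025)&(q[:,0]>-.02)&(q[:,2]<-.01)]; print(np.polyfit(s[:,0],s[:,2],1))
s=viewer.camera("side")
cv2.imwrite("pics/end.png",np.hstack([c["img"],cv2.resize(s["img"][120:330,200:480],(560,420))])[::1,:,::-1][:, ::1]) if 0 else cv2.imwrite("pics/end.png",cv2.resize(s["img"][150:300,240:440],(800,600))[:,:,::-1])
E
```

```text
19.65 [0.4312 0.1604 0.2511] [[-0.0013  0.9394 -0.3428]
 [ 0.0011  0.3428  0.9394]
 [ 1.      0.0008 -0.0015]] [-0.2191  0.5458  1.7661  1.1621  1.9784 -0.828 ] [ 0.3911 -0.2019 -2.6364] 0.03757315769637691 0.002922459406900145
[0.0318 0.018  0.0222]
[-0.0005 -0.0168]
```

View pics/end.png

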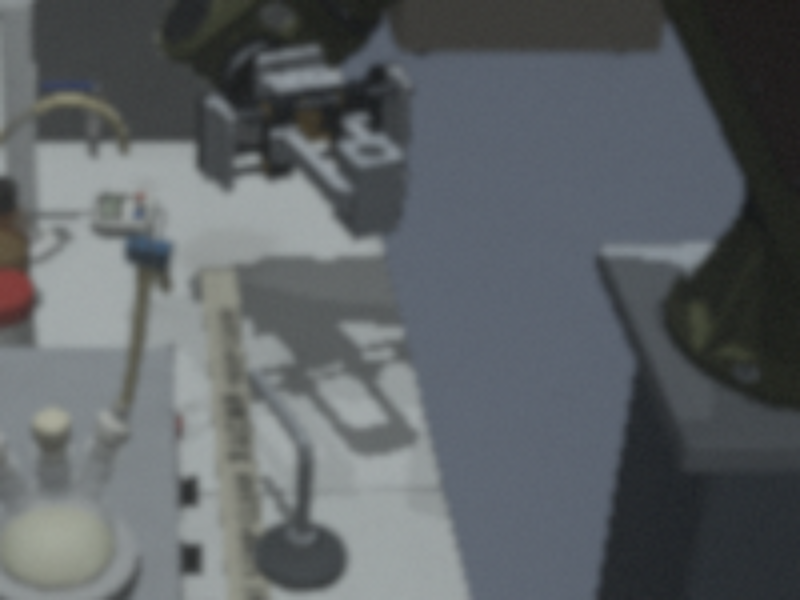

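The side view shows the block at about (370,180), held upright with the mouth on top at (375,150). The rod stand and the bystanders are undisturbed. The mouth axis is within 0.1° of vertical at z = 0.251 m and the arm is still, so I'm handing in.

```bash
python3 -c "
from station import hand_in
print(hand_in())"
```

```text
the job is handed in; nothing more can be done
None
```

The job is handed in after about 20 s of arm time. The rod touched bottom at the well's full 40 mm depth (about 10 N), and the block is held still, well mouth up, 25 cm above the worktop. At the first grasp I lowered too far and the fingertips pressed on the worktop with about 74 N at the wrist: under the 120 N wrist limit, but a fail if the 40 N limit covers the fingertips.

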